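Pop the battery pack and stop it on the ramp

ROBOT

A 6-joint arm with a two-finger parallel gripper is mounted at the origin on the work surface. World frame = base frame: x ahead of the robot, y to its left, z up, the work surface at z = 0. Lengths are in m, angles in rad, forces in N, time in s.
With the tool pointing down it reaches from about 0.25 to 0.725 m from the base axis. Payload 4 kg.
Tool frame: the origin (TCP) lies at the very end of the fingers, on their centre line; the grasp point (between the pads) lies 19 mm behind it; z points along the fingers, y is the line along which they close (so a half turn about z gives the same grasp; the last joint's range is limited). The gripper opens to 85 mm and grips with 20 to 120 N. Pads are 22 mm wide; open, the fingers measure 114 mm over their backs; the gripper's body (76 mm by 85 mm) begins 54 mm behind the grasp point. The pads swing forward as they close: fully open they stand 13 mm farther back than shut.
Start: joints at [-1.277, 0.241, 0.005, 1.335, 0, 1.571], TCP at [0.145, -0.479, 0.231] pointing down, gripper open.
Joint ranges: [-2.72, 2.72], [-1.05, 1.87], [-1.09, 1.28], [-1.99, 2.15], [-1.42, 1.44], [-3.14, 3.14]. Speed limits (rad/s): [2.79, 2.79, 3.14, 3.14, 3.14, 3.14].

INTERFACE

Orientations are given as a unit quaternion [x, y, z, w].
In Python, from rig import arm gives the robot as it stands.
- The arm moves only by the tool step_arm, never from a script. Its argument "steps" is a list that holds one entry, the list of rows, each a list of 5 numbers: the shift along the tool's x, y, z as a fraction of full scale, then the turn about the tool's z as a fraction of full scale, then the opening, from 0 (shut) to 1 (fully open). In form: [[[x, y, z, spin, jaw], ...]]. A call has 1 to 5 rows; each row is the pose to reach, as a shift and turn from the pose commanded when the call began, along the tool's axes at that moment, turning the shorter way round; what a row does not reach only later rows make up. Full scale, the value 1, is 0.15 m for a shift and 2 pi rad for a turn. A row lasts 1/10 s, in which the tool goes at most 50 mm and 8.59 degrees, less where a joint would pass 70% of its speed; a pose out of reach is approached as far as the arm can. A call with a number of a shift or a turn outside -1 to 1 is refused whole. A call with a gripper value outside its range is refused whole. The fingers move at their own pace and stop on an object; "force" is the grip in N (left out, the last holds). Time passes only in rows, so rows that repeat a pose let the fingers close. It gives the time, the measured TCP pose, the force, the opening and the grip force at its end, in the units of the state.
- arm.get_obs(): the state, without advancing time (a new reading comes with each control period).
- arm.snapshot(name): name is "scene" or "top"; returns a dict with "image" (400x640x3 uint8, red, green, blue), "fx", "fy", "cx", "cy" (pixels), "rvec" (rotation vector, rad) and "tvec" (3), from world to camera coordinates, as OpenCV has them. Camera axes: x right, y down, z forward; pixel columns grow to the right and rows downward; lengths in m; the calibration is good to about 2 mm. A picture is of the moment at which its call begins. There is no depth.
- arm.job_done(): hands the job in; it is judged then, once.
The state is a dict: "time": time; "q": joint angles; "dq": joint speeds; "joint_efforts": joint torques, N m; "tcp_pos": TCP position; "tool_rot": TCP orientation; "force": force on the tool from outside, world axes, zero at the start; "wrist_torque": the same for the moment, N m; "width": finger opening in m; "gripper_force": force on a finger pad.
Only numpy, scipy, OpenCV 4.12 (cv2) and the standard library are available. Lean on these libraries where they do the work, as an engineer would, in place of code of your own. Each camera call takes 0.05 s, during which the arm holds its last target. There are 200 camera calls.

TASK

Press down the red thumb bar of the ejector dock with one finger so that the white battery pack pops out of its nest, and with the other finger trap the pack on the ramp before it slides off the open end. Finish like that, with the whole pack out of the nest and at rest on the ramp, leaning on your finger: only block it gently, do not pinch it or lift it, and leave everything else standing where it is.

Things in the scene. Friction and masses are not known exactly. Their poses are not given: they have to be found in the camera images.
- dock: ejector dock, fixed to the table: grey base (215 x 130 x 8 mm), black walled nest, bare aluminium ramp. Origin on the table under the middle of the ramp's upper edge; x points (level) down the ramp, y to the thumb bar's side, z up. The nest lies at x -51 to 0 mm between walls with tops 74 mm high (back wall 82 mm), 46 mm apart.
- ramp_top (a point): middle of the ramp's upper edge, 54 mm above the table. The ramp falls from here at 0.28 rad (29 mm per 100 mm) along the dock's x. Its channel is 46 mm wide inside; its side walls are 4 mm thick and rise only 7 mm above the ramp. It is slippery: whatever is let go on it slides off.
- ramp_end (a point): middle of the ramp's open lower end, on its surface: 122 mm from the upper edge along the dock's x, 19 mm above the table.
- pack: the battery pack to pop out: white slippery plastic block, green top label, 44 (its x) x 40 x 24 mm tall, about 0.12 kg; origin at the centre of its underside. It starts level in the nest on the lifting plate, underside 49 mm above the table, its front about 3 mm behind a 5 mm step up to the ramp. On the ramp it tilts with the ramp, upper front edge leading.
- thumb_bar (a point): top of the red thumb bar, mid-length: round bar, 22 mm diameter, 34 mm long along the dock's y, beside the ramp: 80 mm along x from the ramp's upper edge, 47 mm from its middle line. Top 58 mm above the table when up, 42 mm when fully pressed (and 3 mm farther down the ramp): about 11 mm above the ramp alongside, so the other fingertip at the same height stands clear in the channel.
- ejector (a joint): angle of the sprung rocker (rad): 0 with the bar up, 0.32 at its stop with the bar fully down (16 mm lower). Pressing lifts and tilts the plate under the pack; at about 0.2 the pack clears the step and slides down the ramp at once (about half a second to the end). It takes 3 to 5 N all the way; it springs back when released.
- spare_pack: a bystander: grey battery pack with an orange label, same size as the white one, lying on the table beside the dock. Origin at the centre of its underside. Leave it alone.
- unit0: a bystander: white hand unit with a pale ball head, standing upright, 42 mm in diameter, 145 mm tall; origin at the centre of its underside. Leave it alone.
- unit1: a bystander: white hand unit with a pale ball head, standing upright, 42 mm in diameter, 145 mm tall; origin at the centre of its underside. Leave it alone.
- unit2: a bystander: white hand unit with a pale ball head, standing upright, 42 mm in diameter, 145 mm tall; origin at the centre of its underside. Leave it alone.
- screwdriver: a bystander: red-handled screwdriver, about 200 mm long, lying on the table to the robot's left. Leave it alone.
- carton: a bystander: cardboard carton, 70 x 100 x 50 mm, on the table to the far left. Origin at the centre of its underside. Leave it alone.
Not all that is in view belongs to the job. Of the things that look like the pack, the smallest one is meant.

How it is judged:
By the outcome, as a careful person would: the job done as asked, in the order asked, and still so for the second after the job is handed in, while the arm keeps its last pose, push and grip.
It also fails if it takes over 32 s, if anything falls off the work surface, if the arm or the gripper's body presses on something with over 40 N, if the wrist force passes 120 N, or if a joint passes its speed limit or range.

## Working session

There is one attempt and no reset: what is moved stays moved. The work goes in short steps, Python scripts to look and compute and a tool call to move; the robot and the scene stay as the last step left them, time stands still between calls to the robot, and variables do not carry over. Pictures are saved under pics/ and viewed, at most 10 in all, crops included, and the job is handed in when it is done.

Besides the shell and the picture viewer there is one more tool, called after "Request:" by a JSON object that holds its "op" and its "data". step_arm: Moves the arm, as the interface text tells. Shift numbers are shares of 0.15 m and turn numbers shares of 2 pi rad, none past 1 either way. Its arguments: {"type":"object","properties":{"steps":{"type":"array","items":{"type":"array","items":{"type":"array","items":{"type":"number","minimum":-1,"maximum":1}}}},"force":{"type":"number"}},"required":["steps"]}

```bash
mkdir -p pics; ls; python3 - <<'E'
from rig import arm
import cv2,pickle
for n in("scene","top"):
    s=arm.snapshot(n); pickle.dump(s,open(n+".pkl","wb")); cv2.imwrite(f"pics/{n}0.png",s["image"][:,:,::-1]); print(n,s["fx"],s["rvec"],s["tvec"])
o=arm.get_obs(); print(o)
E
```

```text
pics
scene 402.7082548159115 [ 1.50087648  2.22752928 -0.75741311] [ 0.19318261 -0.36179798  1.51547154]
top 502.44664880802384 [ 2.16279059 -2.19973702  0.07375417] [0.02019301 0.5538578  1.23731505]
{'time': 0.1, 'q': array([-1.27701878e+00,  2.41323990e-01,  3.85226359e-03,  1.33518921e+00,
        3.00440582e-05,  1.57077792e+00]), 'dq': array([ 0.00085731, -0.00264759,  0.00497767,  0.00102777,  0.0007152 ,
       -0.00013769]), 'joint_efforts': array([-9.13021559e-04, -3.73138547e+01,  2.53010398e+01,  1.08791786e-02,
        2.96559347e-05, -7.70425771e-06]), 'tcp_pos': array([ 0.14463026, -0.47803547,  0.23050624]), 'tool_rot': array([ 9.89229453e-01,  1.46370149e-01, -1.21584241e-04, -9.24463617e-04]), 'force': array([ 2.10316969,  0.08429967, -0.53258827]), 'wrist_torque': array([-0.03526711, -0.03664322,  0.01452577]), 'gripper_force': 0.0, 'width': 0.08523876643750561}
```

View pics/scene0.png

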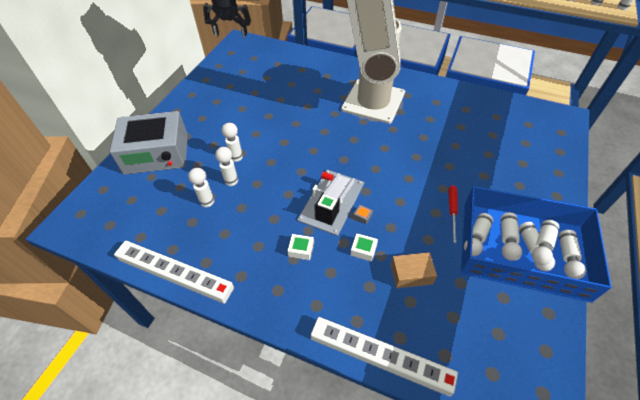

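View pics/top0.png

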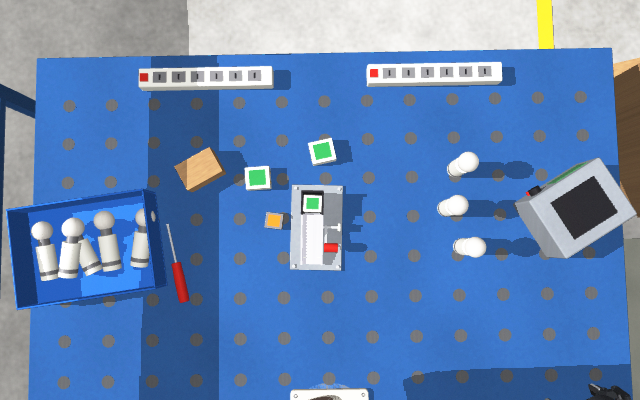

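The top view shows the dock at about (317,228), with the pack at (313,203) and the red bar at (331,248). The ramp falls toward the robot (image down). I'll enlarge that area.

```bash
python3 - <<'E'
import cv2
a=cv2.imread("pics/top0.png")[175:280,255:375]; cv2.imwrite("pics/c1.png",cv2.resize(a,None,fx=5.5,fy=5.5,interpolation=cv2.INTER_CUBIC))
E
```

```text
(no output)
```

View pics/c1.png

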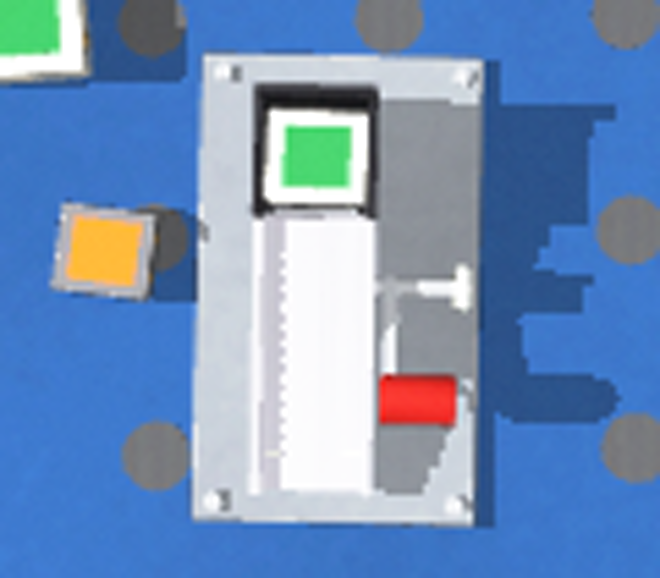

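The crop shows base corners at (204,54), (484,58), (474,524) and (192,520), the red bar centred at (418,400), the ramp's upper edge at v≈214, and its lower end at v≈492 for u 250–376. The pack is centred at about (316,158).

```bash
cat >h.py <<'E'
import numpy as np,cv2,pickle
def ray(s,u,v,z):
    R=cv2.Rodrigues(np.array(s["rvec"]))[0];t=np.array(s["tvec"]).ravel();c=-R.T@t
    d=R.T@np.array([(u-s["cx"])/s["fx"],(v-s["cy"])/s["fy"],1.]);return c+d*(z-c[2])/d[2]
def proj(s,P):
    K=np.array([[s["fx"],0,s["cx"]],[0,s["fy"],s["cy"]],[0,0,1.]])
    return cv2.projectPoints(np.array(P,float).reshape(-1,3),np.array(s["rvec"]),np.array(s["tvec"]),K,None)[0].reshape(-1,2)
E
python3 - <<'E'
from h import *
s=pickle.load(open("top.pkl","rb"))
R=cv2.Rodrigues(np.array(s["rvec"]))[0];print("cam",-R.T@np.array(s["tvec"]).ravel())
f=lambda u,v,z:ray(s,(u+.5)/5.5-.5+255,(v+.5)/5.5-.5+175,z)
for n,u,v,z in[("TL",204,54,.008),("TR",484,58,.008),("BR",474,524,.008),("BL",192,520,.008),("bar",418,400,.050),("barL",379,400,.047),("barR",456,400,.047),("topL",250,214,.059),("topR",376,214,.059),("endL",247,492,.026),("endR",374,492,.026),("packlabel",317,156,.073),("spare",106,252,.024)]:
    print(n,f(u,v,z).round(4))
E
```

```text
cam [0.46198938 0.00444773 1.27462182]
TL [0.6047 0.0856 0.008 ]
TR [ 0.6006 -0.0434  0.008 ]
BR [ 0.3876 -0.0347  0.008 ]
BL [0.3915 0.0937 0.008 ]
bar [ 0.4448 -0.0097  0.05  ]
barL [0.445  0.0075 0.047 ]
barR [ 0.4445 -0.0266  0.047 ]
topL [0.5278 0.0629 0.059 ]
topR [0.5268 0.0074 0.059 ]
endL [0.4046 0.0675 0.026 ]
endR [0.4036 0.0105 0.026 ]
packlabel [0.5518 0.0327 0.073 ]
spare [0.5136 0.13   0.024 ]
```

Dock origin is about (0.5266, 0.0343), with x pointing along (-0.999, 0.039). The ramp top, ramp end, bar and pack positions all agree to within 1–2 mm. The target TCP is about (0.444, 0.014), with tool y along the dock's y and an opening of about 30 mm.

Request:
{"op": "step_arm", "data": {"steps": [[[0.95, -0.85, 0, 0, 0.35], [0.95, -0.85, 0, 0, 0.35], [0.95, -0.85, 0, 0, 0.35], [0.95, -0.85, 0, 0, 0.35], [0.95, -0.85, 0, 0, 0.35]]]}}

```text
time: 0.6
tcp_pos: [0.2456, -0.3113, 0.2311]
tool_rot: [0.989, 0.15, 0.0, -0.001]
force: [0.1, 0.2, -0.8]
width: 0.0299
gripper_force: 0.0
```

Request:
{"op": "step_arm", "data": {"steps": [[[0.95, -0.85, 0, 0, 0.35], [0.95, -0.85, 0, 0, 0.35], [0.95, -0.85, 0, 0, 0.35], [0.95, -0.85, 0, 0, 0.35], [0.95, -0.85, 0, 0, 0.35]]]}}

```text
time: 1.1
tcp_pos: [0.3455, -0.1489, 0.2311]
tool_rot: [0.989, 0.15, 0.0, -0.0]
force: [-0.6, -0.8, -0.8]
width: 0.0299
gripper_force: 0.0
```

Request:
{"op": "step_arm", "data": {"steps": [[[0.95, -0.85, 0, 0.053, 0.35], [0.95, -0.85, 0, 0.053, 0.35], [0.95, -0.85, 0, 0.053, 0.35], [0.95, -0.85, 0, 0.053, 0.35], [0.95, -0.85, 0, 0.053, 0.35]]]}}

```text
time: 1.6
tcp_pos: [0.445, -0.0033, 0.2308]
tool_rot: [1.0, -0.007, 0.0, -0.007]
force: [-0.9, 0.3, 0.0]
width: 0.0297
gripper_force: 0.0
```

Request:
{"op": "step_arm", "data": {"steps": [[[0, 0, 0.4, 0, 0.35], [0, 0, 0.8, 0, 0.35], [0, 0, 0.8, 0, 0.35], [0, 0, 0.8, 0, 0.35], [0, 0, 0.8, 0, 0.35]]]}}

```text
time: 2.1
tcp_pos: [0.443, -0.0055, 0.1116]
tool_rot: [1.0, -0.01, -0.0, -0.007]
force: [0.3, -0.5, 0.5]
width: 0.0299
gripper_force: 0.0
```

Request:
{"op": "step_arm", "data": {"steps": [[[0, -0.13, 0, 0.003, 0.35], [0, -0.13, 0.2, 0.003, 0.35], [0, -0.13, 0.2, 0.003, 0.35], [0, -0.13, 0.2, 0.003, 0.35]]]}}

```text
time: 2.5
tcp_pos: [0.4433, -0.0001, 0.0827]
tool_rot: [1.0, -0.009, 0.0, -0.013]
force: [0.4, -0.1, -0.2]
width: 0.0297
gripper_force: 0.0
```

```bash
python3 - <<'E'
from rig import arm
from h import *
o=arm.get_obs();print(o["tcp_pos"],o["tool_rot"],o["force"],o["width"])
out=[]
s=arm.snapshot("top");a=s["image"][175:280,255:375,::-1]
t=arm.snapshot("scene");b=t["image"][140:245,280:400,::-1]
cv2.imwrite("pics/c2.png",cv2.resize(np.hstack([a,b]),None,fx=3.3,fy=3.3,interpolation=cv2.INTER_CUBIC))
p=np.array([.5266,.0343,0]);dx=np.array([-.9992,.039,0]);dy=np.array([-.039,-.9992,0])
E
```

```text
[ 4.43311209e-01 -1.01088310e-04  8.27104232e-02] [ 9.99874785e-01 -8.62460195e-03  2.30118970e-04 -1.32656411e-02] [ 0.43560694 -0.10934409 -0.16850269] 0.02969019423580801
```

View pics/c2.png

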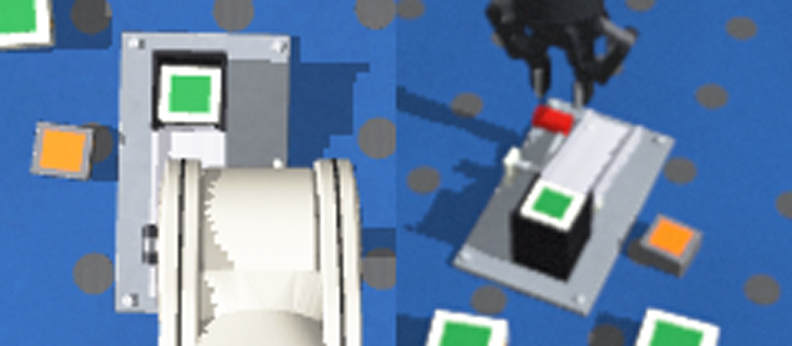

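The fingers hover near the bar (scene crop), and the pack is still in the nest. However, y moved only 5 mm of the 19 mm commanded and a tilt is growing, so I'll check the joints.

```bash
python3 - <<'E'
from rig import arm
o=arm.get_obs();print(o["time"],o["q"].round(4),o["dq"].round(3),o["tcp_pos"].round(4),o["tool_rot"].round(4),o["joint_efforts"].round(2))
E
```

```text
2.6 [-0.0182  0.2586 -0.3887  0.9215  0.0264  3.1405] [ 0.002 -0.002 -0.    -0.006  0.    -0.   ] [ 0.4441 -0.      0.0832] [ 0.9999 -0.0085  0.0012 -0.0132] [-3.000e-02 -3.343e+01  2.063e+01  4.000e-02  8.000e-02 -0.000e+00]
```

Request:
{"op": "step_arm", "data": {"steps": [[[0, 0, 0, 0, 0.35], [0, 0, 0, 0, 0.35], [0, 0, 0, 0, 0.35]]]}}

```text
time: 2.9
tcp_pos: [0.4433, 0.0, 0.0821]
tool_rot: [1.0, -0.008, 0.0, -0.013]
force: [0.5, 0.8, -0.1]
width: 0.0299
gripper_force: 0.0
```

```bash
python3 - <<'E'
from rig import arm
o=arm.get_obs();print(o["time"],o["q"].round(4),o["dq"].round(3),o["tcp_pos"].round(4),o["tool_rot"].round(4),o["joint_efforts"].round(2))
E
```

```text
2.9 [-0.018   0.2597 -0.3905  0.9201  0.0264  3.1406] [-0.     0.007 -0.003 -0.001  0.    -0.001] [0.4433 0.     0.0821] [ 9.999e-01 -8.500e-03  3.000e-04 -1.320e-02] [-1.000e-02 -3.386e+01  2.097e+01 -0.000e+00  9.000e-02 -0.000e+00]
```

Joint 6 is at its limit. A half turn the other way gives the same finger layout, so I'll spin negative.

Request:
{"op": "step_arm", "data": {"steps": [[[0, 0, -0.1, -0.023, 0.35], [0, 0, -0.1, -0.046, 0.35], [0, 0, -0.1, -0.07, 0.35], [0, 0, -0.1, -0.093, 0.35], [0, 0, -0.1, -0.115, 0.35]]]}}

```text
time: 3.4
tcp_pos: [0.443, -0.0004, 0.0968]
tool_rot: [0.937, 0.348, 0.005, -0.012]
force: [-1.1, 0.4, -0.3]
width: 0.0298
gripper_force: 0.0
```

Request:
{"op": "step_arm", "data": {"steps": [[[0, 0, 0, -0.115, 0.35], [0, 0, 0, -0.115, 0.35], [0, 0, 0, -0.115, 0.35], [0, 0, 0, -0.115, 0.35], [0, 0, 0, -0.115, 0.35]]]}}

```text
time: 3.9
tcp_pos: [0.443, -0.0004, 0.0967]
tool_rot: [0.754, 0.657, 0.009, -0.01]
force: [0.4, -0.3, 0.6]
width: 0.0299
gripper_force: 0.0
```

Request:
{"op": "step_arm", "data": {"steps": [[[0, 0, 0, -0.115, 0.35], [0, 0, 0, -0.115, 0.35], [0, 0, 0, -0.115, 0.35], [0, 0, 0, -0.115, 0.35], [0, 0, 0, -0.115, 0.35]]]}}

```text
time: 4.4
tcp_pos: [0.443, -0.0004, 0.0967]
tool_rot: [0.473, 0.881, 0.012, -0.006]
force: [-0.0, -0.1, -0.2]
width: 0.0297
gripper_force: 0.0
```

Request:
{"op": "step_arm", "data": {"steps": [[[0, 0, 0, -0.115, 0.35], [0, 0, 0, -0.115, 0.35], [0, 0, 0, -0.115, 0.35], [0, 0, 0, -0.115, 0.35], [0, 0, 0, -0.115, 0.35]]]}}

```text
time: 4.9
tcp_pos: [0.443, -0.0004, 0.0967]
tool_rot: [0.131, 0.991, 0.013, -0.002]
force: [-0.3, 0.1, 0.6]
width: 0.0296
gripper_force: 0.0
```

```bash
cat > p.py <<'E'
from rig import arm
import numpy as np
from scipy.spatial.transform import Rotation as R
o=arm.get_obs();M=R.from_quat(o["tool_rot"]).as_matrix();p=o["tcp_pos"]
d=np.array([.4438,.0140,p[2]])-p
print(o["time"],o["q"].round(4),p.round(4),"tool x",M[:,0].round(4),"z",M[:,2].round(4),"F",o["force"].round(1))
th=np.arctan2(M[1,0],M[0,0]);print("shift",(M.T@d/.15).round(3),"spin",-(((np.pi-.039-th)+np.pi)%(2*np.pi)-np.pi)/2/np.pi)
E
python3 p.py
```

```text
4.9 [-0.0189  0.2416 -0.3699  0.9597  0.0264  0.2439] [ 4.43e-01 -4.00e-04  9.67e-02] tool x [-0.9657  0.2597  0.0068] z [ 1.000e-04  2.640e-02 -9.997e-01] F [-0.3  0.1  0.6]
shift [0.02  0.094 0.003] spin -0.035607979999766455
```

Request:
{"op": "step_arm", "data": {"steps": [[[0.02, 0.09, 0, -0.018, 0.35], [0.02, 0.09, 0.1, -0.0356, 0.35], [0.02, 0.09, 0.2, -0.0356, 0.35], [0.02, 0.09, 0.2, -0.0356, 0.35]]]}}

```text
time: 5.3
tcp_pos: [0.442, 0.0143, 0.0655]
tool_rot: [0.022, 1.0, 0.013, -0.002]
force: [-0.7, -0.2, 0.9]
width: 0.0296
gripper_force: 0.0
```

```bash
python3 p.py; python3 - <<'E'
from rig import arm
from h import *
t=arm.snapshot("scene");b=t["image"][140:245,270:400,::-1]
cv2.imwrite("pics/c3.png",cv2.resize(b,None,fx=5.5,fy=5.5,interpolation=cv2.INTER_CUBIC))
E
```

```text
5.3 [ 0.0143  0.2825 -0.4113  0.8805  0.0263  0.0588] [0.442  0.0143 0.0655] tool x [-0.999   0.0445  0.005 ] z [-0.0039  0.0263 -0.9996] F [-0.7 -0.2  0.9]
shift [-0.012 -0.001 -0.   ] spin -0.0008820725539599329
```

View pics/c3.png

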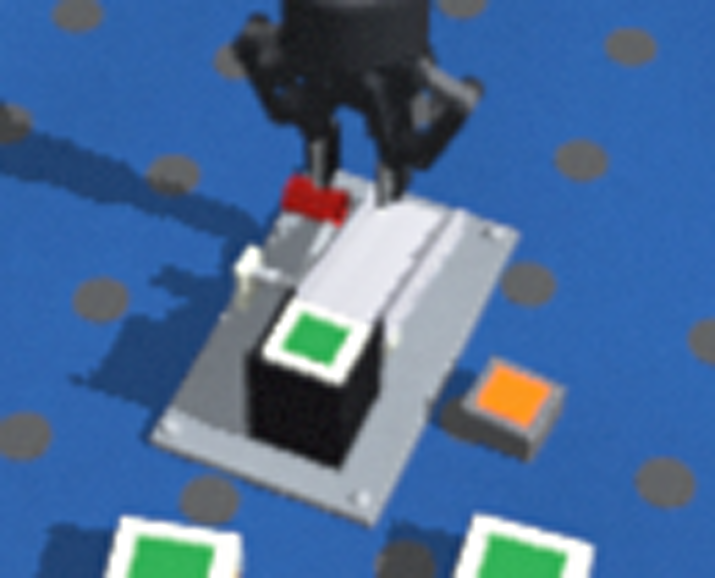

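The bar finger is above the red bar at (320,185). The channel finger is over the channel at (390,195). The pack is still nested. Now I'll press.

Request:
{"op": "step_arm", "data": {"steps": [[[-0.01, 0, 0.03, 0, 0.35], [-0.01, 0, 0.06, 0, 0.35], [-0.01, 0, 0.06, 0, 0.35]]]}}

```text
time: 5.65
tcp_pos: [0.4457, 0.0143, 0.0581]
tool_rot: [0.022, 1.0, 0.013, 0.0]
force: [1.0, -0.3, 1.9]
width: 0.0302
gripper_force: 0.4
```

Request:
{"op": "step_arm", "data": {"steps": [[[0.012, 0, 0.04, 0, 0.35], [0.012, 0, 0.08, 0, 0.35], [0.012, 0, 0.104, 0, 0.35], [0.012, 0, 0.104, 0, 0.35], [0.012, 0, 0.104, 0, 0.35]]]}}

```text
time: 6.15
tcp_pos: [0.4428, 0.0148, 0.0421]
tool_rot: [0.022, 1.0, 0.013, -0.001]
force: [-2.0, 1.0, 2.6]
width: 0.0295
gripper_force: 1.7
```

```bash
python3 p.py; python3 - <<'E'
from rig import arm
from h import *
t=arm.snapshot("scene");b=t["image"][140:245,270:400,::-1]
cv2.imwrite("pics/c4.png",cv2.resize(b,None,fx=5.5,fy=5.5,interpolation=cv2.INTER_CUBIC))
E
```

```text
6.15 [ 0.0154  0.3156 -0.4407  0.8153  0.0264  0.0602] [0.4428 0.0148 0.0421] tool x [-0.999   0.0447  0.0024] z [-0.0012  0.0264 -0.9997] F [-2.   1.   2.6]
shift [-0.007 -0.005 -0.   ] spin -0.0009167771476219289
```

View pics/c4.png

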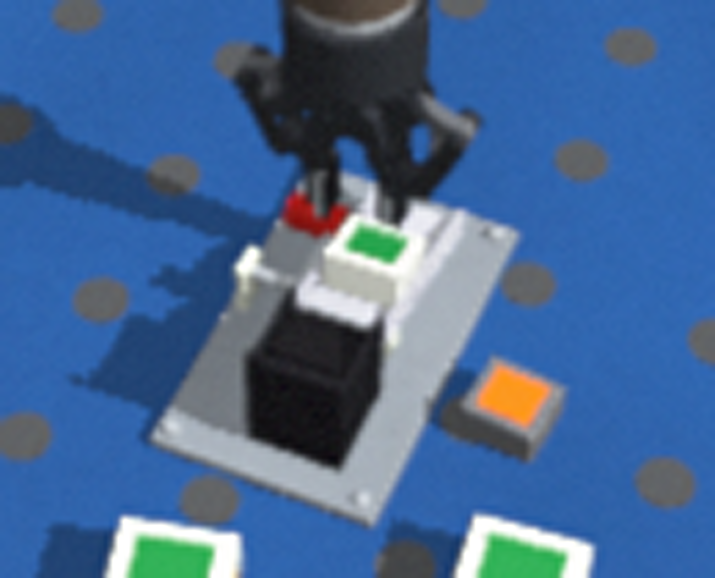

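The pack is out of the nest and on the ramp, with its top at about (375,243), resting against the channel finger with the bar down. I'll hold for a moment, then check that it is at rest.

Request:
{"op": "step_arm", "data": {"steps": [[[0, 0, 0, 0, 0.35], [0, 0, 0, 0, 0.35], [0, 0, 0, 0, 0.35], [0, 0, 0, 0, 0.35], [0, 0, 0, 0, 0.35]]]}}

```text
time: 6.7
tcp_pos: [0.4433, 0.0149, 0.0424]
tool_rot: [0.022, 1.0, 0.013, -0.0]
force: [-2.3, -0.4, 3.1]
width: 0.0299
gripper_force: 1.7
```

Request:
{"op": "step_arm", "data": {"steps": [[[0, 0, 0, 0, 0.35], [0, 0, 0, 0, 0.35], [0, 0, 0, 0, 0.35], [0, 0, 0, 0, 0.35], [0, 0, 0, 0, 0.35]]]}}

```text
time: 7.2
tcp_pos: [0.4433, 0.0149, 0.0423]
tool_rot: [0.022, 1.0, 0.013, -0.0]
force: [-2.8, 1.1, 2.3]
width: 0.0299
gripper_force: 1.8
```

```bash
python3 - <<'E'
from rig import arm
from h import *
import time
def g(): return arm.snapshot("scene")["image"][140:245,270:400,::-1]
a=g(); b=a
for i in range(4): b=g()
print("diff",np.abs(a.astype(int)-b).max(),arm.get_obs()["tcp_pos"],arm.get_obs()["force"])
cv2.imwrite("pics/c5.png",cv2.resize(b,None,fx=5.5,fy=5.5,interpolation=cv2.INTER_CUBIC))
E
```

```text
diff 54 [0.44340496 0.01489445 0.04238844] [-2.30404824 -0.4807356   3.99233337]
```

View pics/c5.png

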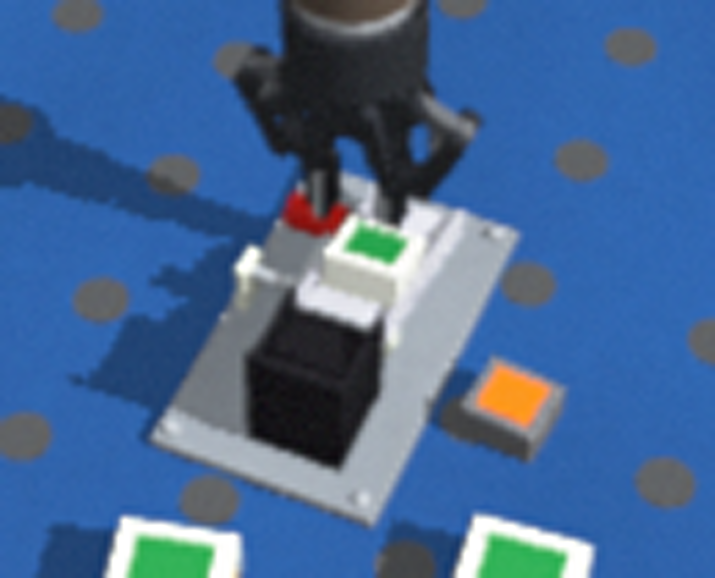

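The picture shows no movement: the pack is still at (375,243), fully out of the nest and blocked by the finger. Handing in.

```bash
python3 -c "
from rig import arm
print(arm.job_done())"
```

```text
the job is handed in; nothing more can be done
None
```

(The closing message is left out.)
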